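Feed a stone blank under a splitter's guard with a push stick

TASK

With the plywood push stick, and never with your fingers, square the limestone blank that lies on the stone splitter's infeed bed against the fence, then feed it through under the low guard until it bears firmly but gently on the sprung stop of the back gauge (press it about a quarter to half of the way in, for a moment, and do not ram it). Leave the blank there, flat, square along the fence and up to the stop, and lay the push stick back on the bench top clear of the machine. Leave everything else where it is.

Things in the scene. Friction and masses are not known exactly. Their poses are not given: they have to be found in the camera images.
- splitter: hand-operated stone splitter fixed to the bench. Origin: underside, on the throat's middle line, level with the guard's entrance; +y is the feed direction, +x points to the fence. Steel bed: x -125 to +55 mm, y -250 to +250 mm, top at z = 30 mm. Two 20 mm columns at x = +-65, y = 40 mm carry a cross-beam and screw (y 25 to 55 mm, 155 to 220 mm above the bench)
- guard_mouth (a point): on the bed at the middle of the guard's entrance, axes as the splitter's. The guard is a tunnel from here to 80 mm on along +y: inner walls 33 mm to either side (x), cheeks 16 mm thick with square ends (no lead-in), clear roof with its underside 36 mm and top 43 mm above the bed
- fence_face (a point): foot of the aluminium fence's upright face, on the bed, 120 mm before the guard. The fence runs along the whole bed parallel to y, 16 mm high; its face looks to -x and is in line with the guard's inner wall on that side
- skid_low (a point): lowest point of a sprung round steel skid (radius 14 mm) inside the guard, 68 mm past its entrance, 22 mm above the bed. The blank must lift it 2 mm: feed force rises to some 6 to 15 N there; then it presses on the blank with about 4 N and the feed drags at a steady 5 to 12 N. Friction differs from run to run
- gauge: back gauge: grey bracket fixed on the outfeed bed, 70 mm wide (x), 30 mm deep (y), 50 mm high; origin under its centre, on the bed; axes as the splitter's. It carries the sprung stop pad, see gauge_front
- gauge_front (a point): centre of the pad's mount on the bracket's front face, 14 mm above the bed. A round stop pad (20 mm across) sticks out from here towards -y on a screw. How far is set anew each time and not measured: its face stands 10 to 38 mm before this point, to be found by feel. It is sprung: 3 N per mm, free travel 6 mm, then solid
- blank: limestone blank, a plain slab 60 mm wide (x), 100 mm long (y), 24 mm thick, 0.25 to 0.45 kg, lying loose on the infeed side of the bed, 9 to 16 mm off the fence and askew; pushed straight on it hits the guard's cheek; origin under its centre, +y roughly along the feed
- stick: plywood push stick, 0.2 kg, standing on its sole on the bench. Sole: bar 30 mm wide (y), 16 mm thick, from x = -65 mm to the flat square nose at x = +150 mm. Handle: upright block 50 mm long (x) and 24 mm thick (y), from z = 16 to z = 85 mm, centred over the origin. Origin: underside of the sole below the handle's centre; +x points to the nose, which goes behind the blank
- mallet: round wooden mason's mallet standing on its head, 116 mm across, 243 mm tall; origin under its centre
- chisel_wide: steel stone chisel 200 mm long, 24 mm wide blade, lying on the bench; origin under its middle
- chisel_narrow: steel stone chisel 190 mm long, 12 mm wide blade, lying on the bench; origin under its middle
- brush: flat dusting brush about 175 mm long lying on the bench; origin under its middle
- offcut: small limestone offcut 60 x 45 x 30 mm lying on the robot's side of the outfeed bed (not the blank); origin under its centre
- rough_block: rough limestone block 90 x 70 x 60 mm on the bench; origin under its centre
- flask: orange drinking flask, 72 mm across, 220 mm tall; origin under its centre
There are look-alikes about, which are no part of the job. Leave any black or orange look-alike of the blank alone. Several things have the shape of the stick; the one meant has the colours described above.

How it is judged (in metres and radians):
On the way:
1. the fed blank bears on the sprung stop with more than 3 N for 0.2 s (contact force between blank and gauge above 3 N), for 0.2 s.
At the end, for the whole second after the job is handed in: blank at rest flat on the bed, under 3 mm off the fence, square to it within 0.04 rad, centre 68 to 105 mm before the back gauge's, still touching the stop pad (over 0.2 N); push stick at rest on the bench top (origin under 25 mm up), touching neither splitter nor blank (x of blank in the frame of splitter above 0 m and z of blank in the frame of splitter below 0.033 m and angle between the y axis of blank and the y axis of splitter, either way round below 0.04 rad and angle between blank's own z axis and vertical below 0.05 rad and y of blank in the frame of gauge between -0.105 and -0.068 m and contact force between blank and gauge above 0.2 N and linear speed of each of blank, stick below 0.01 m/s and height (world z) of stick below 0.025 m and contact force between stick and splitter below 0.05 N and contact force between stick and blank below 0.05 N).
It fails at once if the stop is rammed: more than 13 N between blank and stop (contact force between blank and gauge above 13 N).
It fails at once if the fingers touch the blank (contact force between blank and the fingers above 0.5 N).
It fails at once if the arm touches the blank (contact force between blank and the arm above 0.5 N).
It fails at once if one of the bystanders (mallet, chisels, brush, offcut, rough block, flask) is moved by more than 20 mm (distance of any of mallet, chisel_wide, chisel_narrow, brush, offcut, rough_block, flask from where it was at the start of the episode above 0.02 m).
It also fails if it takes over 72 s, if anything falls off the work surface, if the arm or the gripper's body presses on something with over 40 N, if the wrist force passes 120 N, or if a joint passes its speed limit or range.

ROBOT

A 7-joint arm with a two-finger parallel gripper is mounted at the origin on the work surface. World frame = base frame: x ahead of the robot, y to its left, z up, the work surface at z = 0. Lengths are in mm, angles in rad, forces in N, time in s.
With the tool pointing down it reaches from about 350 to 900 mm from the base axis. Payload 19.9 kg.
Tool frame: the origin (TCP) lies between the finger pads; the fingertips stand 25 mm ahead of it and the grasp point (between the pads) lies 6 mm ahead of it; z points along the fingers, y is the line along which they close (so a half turn about z gives the same grasp; the last joint's range is limited). The gripper opens to 85 mm and grips with 20 to 120 N. Pads are 22 mm wide; open, the fingers measure 114 mm over their backs; the gripper's body (76 mm by 85 mm) begins 54 mm behind the grasp point. The pads swing forward as they close: fully open they stand 13 mm farther back than shut.
Start: joints at [-1.28, 0.417, -0.01, 1.614, 0.005, 1.111, -0.053], TCP at [204.17, 590.693, 256.26] pointing down, gripper open.
Joint ranges: [-2.81, 2.81], [-0.39, 2.02], [-1.27, 1.25], [0.06, 2.57], [-1.19, 4.33], [0.19, 2], [-2.82, 2.82]. Speed limits (rad/s): [1.89, 1.89, 2.39, 2.39, 3.01, 3.01, 3.01].

INTERFACE

Orientations are given as [roll, pitch, yaw] about the fixed x, y, z axes, in that order (R = Rz(yaw) Ry(pitch) Rx(roll)).
In Python, from workcell import read_state, vision, r, nets gives the robot as it stands.
- The arm moves only by the tool send_rows, never from a script. Its argument "targets" is a list of rows, each a list of 7 numbers: the gripper command: -1 is fully open, 1 is shut, values between are in proportion, then the shift along the tool's x, y, z scaled (see below), then the turn, a rotation vector about the tool's x, y, z scaled (see below). In form: [[jaw, dx, dy, dz, rx, ry, rz], ...]. A call has 1 to 20 rows; each row shifts and turns the commanded pose from where the row before left it, along the tool's axes as they then stand; what a row does not reach is not made up. The controller multiplies each number of a shift by 2 cm and each number of a turn by 0.12 rad. A row lasts 1/8 s, in which the tool goes at most 62.5 mm and 10.7 degrees, less where a joint would pass 70% of its speed; a pose out of reach is approached as far as the arm can. A call with a number of a shift or a turn outside -1 to 1 is refused whole. A call with a gripper value outside its range is refused whole. The fingers move at their own pace and stop on an object; the grip force is fixed at half the most. Time passes only in rows, so rows that do not move let the fingers close. It gives the time, the measured TCP pose, the force, the opening and the grip force at its end, in the units of the state.
- read_state(): the state, without advancing time (a new reading comes with each control period).
- vision.camera(name): name is "scene" or "top" or "wrist"; returns the picture (420x560x3 uint8, red, green, blue); there is no depth.
- vision.camera_params(name): a dict with "camera_matrix" (3x3 intrinsics, pixels), "world_from_camera" (4x4, takes a point from camera to world coordinates); the wrist camera has in their place "T_tool_cam" (4x4, takes a point from camera to tool coordinates, whose origin is the TCP and whose axes are the flange's). Camera axes: x right, y up, looking along -z (the intrinsics and any distortion apply to the point x, -y, -z); pixel columns grow to the right and rows downward; lengths in mm; the calibration is good to about 2 mm. A picture is of the moment at which its call begins: read the wrist's pose just before it. camera_params takes no time and is no camera call.
- r.close_job(): hands the job in; it is judged then, once.
Trained networks look in the newest picture that a camera, given by its name, has taken for a name from the list of things; names that differ only in an ending like _2 or _b are one class to them, and where a whole thing is asked for, a point or a joint stands for the part that bears it (a point fixed in the world has none). Each returns a list of dicts, best first, with "p" (0 to 1); they miss things now and then, are a little off and sometimes report something else, mostly with a low value. They report only what shows in the picture. A call takes as long as a camera call. They do not tell look-alikes from the thing itself.
- nets.find_in(label, camera): "xyz" ([x, y, z] in mm, in world coordinates, good to about 4 mm: the middle of the surface that is visible of it).
The state is a dict: "clock": time; "joint_pos": joint angles; "qvel": joint speeds; "joint_torque": joint torques, N m; "tcp_pos": TCP position; "tool_rot": TCP orientation; "force": force on the tool from outside, world axes, zero at the start; "torque": the same for the moment, N m; "gripper_width": finger opening in mm; "finger_force": force on a finger pad.
Only numpy, scipy, OpenCV 4.12 (cv2) and the standard library are available. Lean on these libraries where they do the work, as an engineer would, in place of code of your own. Each camera call takes 0.05 s, during which the arm holds its last target. There are 200 camera calls.

## Working session

There is one attempt and no reset: what is moved stays moved. The work goes in short steps, Python scripts to look and compute and a tool call to move; the robot and the scene stay as the last step left them, time stands still between calls to the robot, and variables do not carry over. Pictures are saved under pics/ and viewed, at most 10 in all, crops included, and the job is handed in when it is done.

Besides the shell and the picture viewer there is one more tool, called after "Emit:" as name([rows], argument=value, ...), one row to a line, values as JSON. send_rows: Moves the arm, as the interface text tells. Shifts and turns lie within -1 to 1; 1 stands for 2 cm of shift or 0.12 rad of turn. Its arguments: {"type":"object","properties":{"targets":{"type":"array","items":{"type":"array","items":{"type":"number"}}}},"required":["targets"]}

```bash
mkdir -p pics; ls; python3 - <<'E'
from workcell import read_state, vision, r, nets
import cv2
s=read_state();print(s)
for c in ["scene","top"]:
    im=vision.camera(c);cv2.imwrite(f"pics/{c}0.png",im[:,:,::-1])
    p=vision.camera_params(c);print(c,p)
    for l in ["splitter","guard_mouth","fence_face","gauge","gauge_front","blank","stick","mallet","offcut","flask","brush","rough_block","chisel_wide","chisel_narrow"]:
        print(l,[([round(v) for v in d["xyz"]],round(d["p"],2)) for d in nets.find_in(l,c)[:4]])
print(read_state()["clock"])
E
```

```text
pics
{'clock': 0.0, 'joint_pos': array([-1.27950955,  0.41797384, -0.01029854,  1.61421689,  0.00469376,
        1.1106773 , -0.05298721]), 'qvel': array([ 0.00030515, -0.00118358, -0.00143979,  0.00036356, -0.00111466,
        0.00016658, -0.00088362]), 'joint_torque': array([ 7.84750991e-04, -8.64423108e+01,  6.79316372e-01, -4.34904528e+01,
        1.91364175e-02,  7.37367809e-03,  2.95229006e-05]), 'tcp_pos': array([204.07478611, 590.39211825, 255.64239713]), 'tool_rot': array([-3.14034427e+00,  8.90202262e-05,  2.80882029e+00]), 'force': array([ 0.68817628, -0.71802919, -0.10140399]), 'torque': array([-0.02705297, -0.01523801, -0.0401032 ]), 'finger_force': 0.0, 'gripper_width': 85.62375499312809}
scene {'camera_matrix': array([[410.40953912,   0.        , 283.36343791],
       [  0.        , 410.40953912, 216.72675396],
       [  0.        ,   0.        ,   1.        ]]), 'world_from_camera': array([[-7.65999713e-01, -4.07788998e-01,  4.96943229e-01,
         1.05644854e+03],
       [ 6.42830735e-01, -4.90257780e-01,  5.88571113e-01,
         5.75775460e+02],
       [ 3.6174601
[... 1294 characters left out ...]
95e+03],
       [ 0.00000000e+00,  0.00000000e+00,  0.00000000e+00,
         1.00000000e+00]])}
splitter [([339, 126, 11], 0.62), ([552, 124, 30], 0.61)]
guard_mouth [([552, 126, 34], 0.62)]
fence_face [([551, 123, 32], 0.75), ([523, -330, 18], 0.51)]
gauge [([598, 294, 74], 0.92)]
gauge_front [([600, 290, 76], 0.87)]
blank [([752, -85, 22], 0.61), ([578, 14, 54], 0.59), ([367, -2, 25], 0.59)]
stick [([272, -275, 13], 0.86), ([523, -329, 16], 0.75), ([476, -547, 18], 0.61)]
mallet [([620, 444, 110], 0.88)]
offcut [([508, 227, 60], 0.86)]
flask []
brush [([341, 358, 18], 0.84)]
rough_block [([770, 55, 62], 0.74)]
chisel_wide [([339, 123, 11], 0.68)]
chisel_narrow [([365, -118, 10], 0.69)]
1.5
```

View pics/scene0.png

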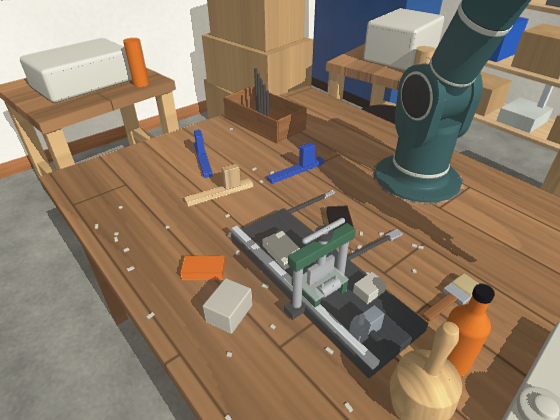

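View pics/top0.png

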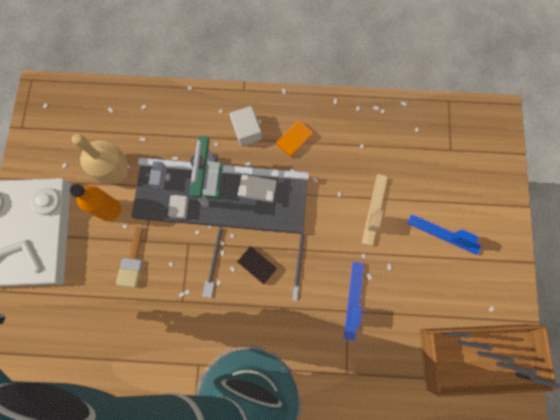

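The top view shows the splitter with its infeed to the right and its fence on the far side. The blank is at px (258,188), and the plywood stick is at (375,210) with its nose up towards (380,176). The blue sticks and the orange and black slabs are look-alikes. I'll take an enlarged crop next.

```bash
python3 - <<'E'
import cv2
im=cv2.imread("pics/top0.png")
a=cv2.resize(im[130:240,125:325],None,fx=4,fy=4,interpolation=cv2.INTER_CUBIC)
cv2.imwrite("pics/c1.png",a)
b=cv2.resize(im[165:255,340:410],None,fx=6,fy=6,interpolation=cv2.INTER_CUBIC)
cv2.imwrite("pics/c2.png",b)
E
cat > h.py <<'E'
import numpy as np, cv2
from scipy.spatial.transform import Rotation as R
from workcell import read_state, vision, r, nets
F=np.diag([1,-1,-1.])
def pose(s=None):
    s=s or read_state(); T=np.eye(4); T[:3,:3]=R.from_euler('xyz',s["tool_rot"]).as_matrix(); T[:3,3]=s["tcp_pos"]; return T
def cam(c,T=None):
    p=vision.camera_params(c)
    W=p["world_from_camera"] if c!="wrist" else (pose() if T is None else T)@p["T_tool_cam"]
    return p["camera_matrix"],W
def back(c,px,z,T=None):
    K,W=cam(c,T); px=np.atleast_2d(px).astype(float)
    d=(W[:3,:3]@F@np.linalg.inv(K)@np.c_[px,np.ones(len(px))].T).T
    o=W[:3,3]; z=np.broadcast_to(z,len(px))
    return o+d*((z-o[2])/d[:,2])[:,None]
def proj(c,P,T=None):
    K,W=cam(c,T); P=np.atleast_2d(P)
    q=(P-W[:3,3])@W[:3,:3]@F@K.T
    return q[:,:2]/q[:,2:]
E
```

```text
(no output)
```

View pics/c1.png

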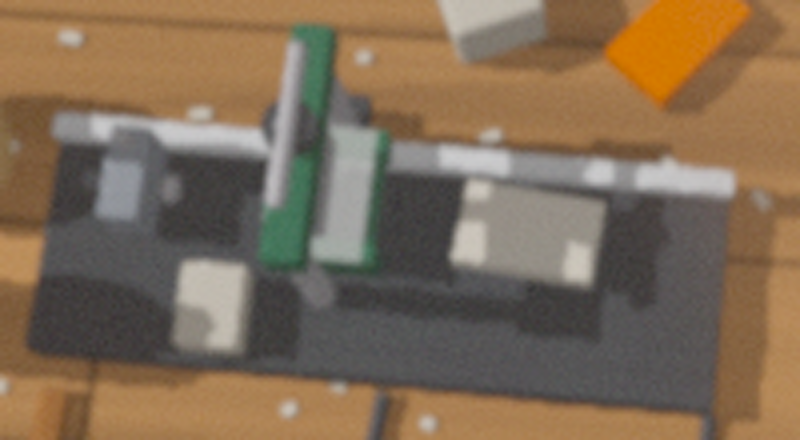

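View pics/c2.png

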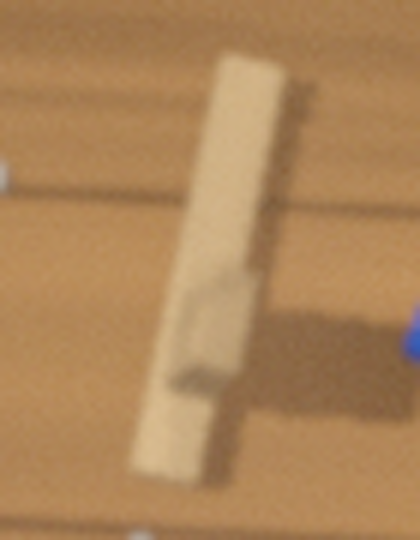

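Crop 1 shows the blank's top corners at about (468,180), (606,200), (592,286), (452,264). The bed's near edge runs (28,350)–(712,410) and the front of the fence top runs (255,152)–(733,195). Crop 2 shows the stick's nose corners at (220,52), (288,68) and its tail corners at (130,472), (200,482).

```bash
python3 - <<'E'
from h import *
np.set_printoptions(precision=1,suppress=True)
c1=lambda a:np.array([125,130])+np.array(a)/4-.4
c2=lambda a:np.array([340,165])+np.array(a)/6-.4
B=back("top",c1([(468,180),(606,200),(592,286),(452,264)]),54);print("blank",B,B.mean(0))
for a,b in[(0,1),(3,2),(3,0),(2,1)]:
    d=B[a]-B[b];print(np.hypot(*d[:2]),np.degrees(np.arctan2(d[1],d[0])))
print("bed",back("top",c1([(28,350),(712,410)]),30)); print("fence",back("top",c1([(390,168),(733,195)]),46))
print("guardfront top",back("top",c1([(388,130),(378,270)]),73))
S=back("top",c2([(220,52),(288,68),(130,472),(200,482)]),16);print("stick",S)
n=S[:2].mean(0);t=S[2:].mean(0);d=n-t;L=np.hypot(*d[:2]);print(L,np.degrees(np.arctan2(d[1],d[0])),n-d/L*150,t+d/L*65)
E
```

```text
blank [[616.3  58.4  54. ]
 [606.7 -41.9  54. ]
 [542.4 -35.5  54. ]
 [553.1  65.1  54. ]] [579.6  11.5  54. ]
100.77088627567915 84.55077794902127
101.24653832279951 83.95532858297254
63.57904252263564 173.95053336147694
64.62804139476899 174.377127220189
bed [[ 478.7  367.8   30. ]
 [ 462.1 -125.7   30. ]]
fence [[ 624.8  116.7   46. ]
 [ 618.1 -133.4   46. ]]
guardfront top [[644.5 116.3  73. ]
 [540.9 114.5  73. ]]
stick [[ 654.6 -338.    16. ]
 [ 648.1 -371.7   16. ]
 [ 441.5 -295.8   16. ]
 [ 438.5 -329.2   16. ]]
215.57889620028274 -11.345208718583933 [ 504.3 -325.4   16. ] [ 503.7 -325.3   16. ]
```

```bash
cat > plan.py <<'E'
import sys; from h import *
# plan.py jaw N x y z yawdeg [start x y z yawdeg] : rows that take the tool there, pointing straight down
a=[float(v) for v in sys.argv[1:]]
jaw,N=a[0],int(a[1]); M=lambda yaw:(R.from_euler('z',yaw,degrees=True)*R.from_euler('x',np.pi))
T=pose(); p0,R0=T[:3,3],R.from_matrix(T[:3,:3])
if len(a)>6: p0,R0=np.array(a[6:9]),M(a[9])
p1=np.array(a[2:5]); w=(R0.inv()*M(a[5])).as_rotvec()
if abs(w[0])+abs(w[1])>.1: print("note: rotvec",w)
p,Q=p0.copy(),R0; rows=[]
for i in range(N):
    t=p0+(p1-p0)*(i+1)/N; g=R0*R.from_rotvec(w*(i+1)/N)
    d=np.round(Q.inv().apply(t-p)/20,2); q=np.round((Q.inv()*g).as_rotvec()/.12,2)
    rows.append([jaw]+[float(v)+0 for v in d]+[float(v)+0 for v in q])
    p=p+Q.apply(d*20); Q=Q*R.from_rotvec(q*.12)
m=np.abs(np.array(rows)[:,1:]).max(); print("max",m,"N",N)
for k in range(0,N,20): print(str(rows[k:k+20]).replace(" ",""))
E
python3 plan.py -1 50 504 -325 150 -11.3
```

```text
max 0.97 N 50
[[-1.0,-0.58,-0.77,0.11,0.0,0.0,0.5],[-1.0,-0.63,-0.73,0.1,0.0,0.0,0.5],[-1.0,-0.67,-0.69,0.11,0.0,0.0,0.5],[-1.0,-0.71,-0.65,0.11,0.0,0.0,0.5],[-1.0,-0.75,-0.61,0.1,0.0,0.0,0.51],[-1.0,-0.78,-0.56,0.11,0.0,0.0,0.5],[-1.0,-0.82,-0.51,0.1,0.0,0.0,0.5],[-1.0,-0.84,-0.46,0.11,0.0,0.0,0.5],[-1.0,-0.88,-0.41,0.11,0.0,0.0,0.5],[-1.0,-0.89,-0.36,0.1,0.0,0.0,0.5],[-1.0,-0.92,-0.3,0.11,0.0,0.0,0.5],[-1.0,-0.93,-0.25,0.11,0.0,0.0,0.5],[-1.0,-0.94,-0.2,0.1,0.0,0.0,0.5],[-1.0,-0.95,-0.13,0.11,0.0,0.0,0.5],[-1.0,-0.96,-0.08,0.11,0.0,0.0,0.51],[-1.0,-0.97,-0.02,0.1,0.0,0.0,0.5],[-1.0,-0.96,0.04,0.11,0.0,0.0,0.5],[-1.0,-0.96,0.1,0.11,0.0,0.0,0.5],[-1.0,-0.95,0.16,0.1,0.0,0.0,0.5],[-1.0,-0.94,0.21,0.11,0.0,0.0,0.5]]
[[-1.0,-0.93,0.26,0.1,0.0,0.0,0.5],[-1.0,-0.9,0.33,0.11,0.0,0.0,0.5],[-1.0,-0.89,0.37,0.11,0.0,0.0,0.5],[-1.0,-0.86,0.43,0.1,0.0,0.0,0.5],[-1.0,-0.84,0.48,0.11,0.0,0.0,0.51],[-1.0,-0.81,0.53,0.11,0.0,0.0,0.5],[-1.0,-0.77,0.58,0.1,0.0,0.0,0.5],[-1.0,-0.73,0.62,0.11,0.0,0.0,0.5],[-1.0,-0.7,0.66,0.11,0.0,0.0,0.5],[-1.0,-0.66,0.71,0.1,0.0,0.0,0.5],[-1.0,-0.61,0.74,0.11,0.0,0.0,0.5],[-1.0,-0.56,0.78,0.1,0.0,0.0,0.5],[-1.0,-0.52,0.81,0.11,0.0,0.0,0.5],[-1.0,-0.47,0.85,0.11,0.0,0.0,0.5],[-1.0,-0.42,0.86,0.1,0.0,0.0,0.51],[-1.0,-0.36,0.9,0.11,0.0,0.0,0.5],[-1.0,-0.31,0.91,0.11,0.0,0.0,0.5],[-1.0,-0.26,0.93,0.1,0.0,0.0,0.5],[-1.0,-0.2,0.94,0.11,0.0,0.0,0.5],[-1.0,-0.14,0.95,0.11,0.0,0.0,0.5]]
[[-1.0,-0.08,0.96,0.1,0.0,0.0,0.5],[-1.0,-0.03,0.97,0.11,0.0,0.0,0.5],[-1.0,0.03,0.96,0.1,0.0,0.0,0.5],[-1.0,0.09,0.96,0.11,0.0,0.0,0.5],[-1.0,0.15,0.95,0.11,0.0,0.0,0.51],[-1.0,0.2,0.94,0.1,0.0,0.0,0.5],[-1.0,0.26,0.93,0.11,0.0,0.0,0.5],[-1.0,0.32,0.91,0.11,0.0,0.0,0.5],[-1.0,0.37,0.89,0.1,0.0,0.0,0.5],[-1.0,0.42,0.87,0.11,0.0,0.0,0.5]]
```

Emit:
send_rows([
  [-1,-0.58,-0.77,0.11,0,0,0.5],
  [-1,-0.63,-0.73,0.1,0,0,0.5],
  [-1,-0.67,-0.69,0.11,0,0,0.5],
  [-1,-0.71,-0.65,0.11,0,0,0.5],
  [-1,-0.75,-0.61,0.1,0,0,0.51],
  [-1,-0.78,-0.56,0.11,0,0,0.5],
  [-1,-0.82,-0.51,0.1,0,0,0.5],
  [-1,-0.84,-0.46,0.11,0,0,0.5],
  [-1,-0.88,-0.41,0.11,0,0,0.5],
  [-1,-0.89,-0.36,0.1,0,0,0.5],
  [-1,-0.92,-0.3,0.11,0,0,0.5],
  [-1,-0.93,-0.25,0.11,0,0,0.5],
  [-1,-0.94,-0.2,0.1,0,0,0.5],
  [-1,-0.95,-0.13,0.11,0,0,0.5],
  [-1,-0.96,-0.08,0.11,0,0,0.51],
  [-1,-0.97,-0.02,0.1,0,0,0.5],
  [-1,-0.96,0.04,0.11,0,0,0.5],
  [-1,-0.96,0.1,0.11,0,0,0.5],
  [-1,-0.95,0.16,0.1,0,0,0.5],
  [-1,-0.94,0.21,0.11,0,0,0.5],
])

```text
clock: 4.0
tcp_pos: [324.6, 223.2, 213.6]
tool_rot: [3.142, 0.0, 1.602]
force: [0.1, -0.3, -0.1]
gripper_width: 85.1
finger_force: 0.0
```

Emit:
send_rows([
  [-1,-0.93,0.26,0.1,0,0,0.5],
  [-1,-0.9,0.33,0.11,0,0,0.5],
  [-1,-0.89,0.37,0.11,0,0,0.5],
  [-1,-0.86,0.43,0.1,0,0,0.5],
  [-1,-0.84,0.48,0.11,0,0,0.51],
  [-1,-0.81,0.53,0.11,0,0,0.5],
  [-1,-0.77,0.58,0.1,0,0,0.5],
  [-1,-0.73,0.62,0.11,0,0,0.5],
  [-1,-0.7,0.66,0.11,0,0,0.5],
  [-1,-0.66,0.71,0.1,0,0,0.5],
  [-1,-0.61,0.74,0.11,0,0,0.5],
  [-1,-0.56,0.78,0.1,0,0,0.5],
  [-1,-0.52,0.81,0.11,0,0,0.5],
  [-1,-0.47,0.85,0.11,0,0,0.5],
  [-1,-0.42,0.86,0.1,0,0,0.51],
  [-1,-0.36,0.9,0.11,0,0,0.5],
  [-1,-0.31,0.91,0.11,0,0,0.5],
  [-1,-0.26,0.93,0.1,0,0,0.5],
  [-1,-0.2,0.94,0.11,0,0,0.5],
  [-1,-0.14,0.95,0.11,0,0,0.5],
])

```text
clock: 6.5
tcp_pos: [444.4, -143.0, 171.0]
tool_rot: [3.142, 0.0, 0.4]
force: [0.7, 1.0, 0.0]
gripper_width: 85.3
finger_force: 0.0
```

Emit:
send_rows([
  [-1,-0.08,0.96,0.1,0,0,0.5],
  [-1,-0.03,0.97,0.11,0,0,0.5],
  [-1,0.03,0.96,0.1,0,0,0.5],
  [-1,0.09,0.96,0.11,0,0,0.5],
  [-1,0.15,0.95,0.11,0,0,0.51],
  [-1,0.2,0.94,0.1,0,0,0.5],
  [-1,0.26,0.93,0.11,0,0,0.5],
  [-1,0.32,0.91,0.11,0,0,0.5],
  [-1,0.37,0.89,0.1,0,0,0.5],
  [-1,0.42,0.87,0.11,0,0,0.5],
  [-1,0,0,0,0,0,0],
])

```text
clock: 7.88
tcp_pos: [503.9, -326.7, 149.6]
tool_rot: [3.141, 0.0, -0.2]
force: [-0.3, 0.1, 0.1]
gripper_width: 85.1
finger_force: 0.0
```

```bash
python3 - <<'E'
from h import *
np.set_printoptions(precision=3,suppress=True)
T=pose();im=vision.camera("wrist");cv2.imwrite("pics/w1.png",im[:,:,::-1])
print(vision.camera_params("wrist"))
c,s=np.cos(-.198),np.sin(-.198)
def st(x,y,z): return [504+c*x-s*y,-325.4+s*x+c*y,z]
print(proj("wrist",[st(150,15,16),st(150,-15,16),st(25,12,85),st(25,-12,85),st(-25,12,85),st(-25,-12,85)],T))
E
```

```text
{'camera_matrix': array([[346.695,   0.   , 272.113],
       [  0.   , 346.695, 211.696],
       [  0.   ,   0.   ,   1.   ]]), 'T_tool_cam': array([[   0.   ,    0.946,    0.325,   83.905],
       [   1.   ,   -0.   ,    0.   ,   -0.537],
       [   0.001,    0.325,   -0.946, -116.682],
       [   0.   ,    0.   ,    0.   ,    1.   ]])}
[[246.176 -19.683]
 [294.496 -19.796]
 [248.85  206.211]
 [292.491 206.114]
 [250.859 285.86 ]
 [291.07  285.772]]
```

View pics/w1.png

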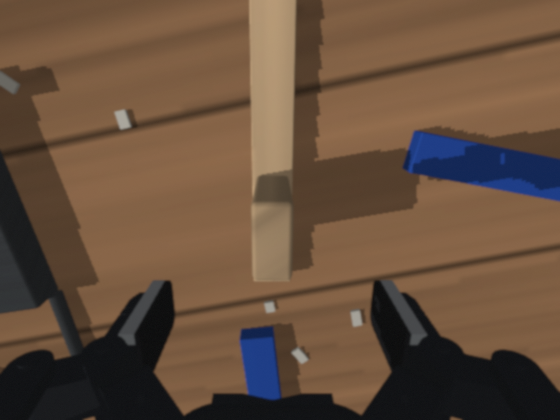

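The wrist view shows the handle between the fingers and aligned. The back edge of its top is at v≈281, against 286 predicted, so I'll shift 3 mm forward, descend and grip.

Emit:
send_rows([
  [-1,0.15,0,0.8,0,0,0],
  [-1,0,0,0.9,0,0,0],
  [-1,0,0,0.9,0,0,0],
  [-1,0,0,0.9,0,0,0],
  [-1,0,0,0.8,0,0,0],
  [1,0,0,0,0,0,0],
  [1,0,0,0,0,0,0],
  [1,0,0,0,0,0,0],
  [1,0,0,0,0,0,0],
  [1,0,0,0,0,0,0],
  [1,0,0,0,0,0,0],
])

```text
clock: 9.3
tcp_pos: [507.2, -325.8, 64.5]
tool_rot: [3.141, -0.001, -0.197]
force: [-1.0, 0.2, 6.5]
gripper_width: 23.4
finger_force: 63.0
```

```bash
python3 plan.py 1 4 507 -326 150 -11.3; python3 plan.py 1 18 515.7 -70.8 150 88.25 507 -326 150 -11.3; python3 plan.py 1 5 515.7 -70.8 96 88.25 515.7 -70.8 150 88.25
```

```text
max 1.07 N 4
[[1.0,0.0,0.0,-1.07,0.0,0.0,0.0],[1.0,0.0,0.01,-1.07,0.0,0.0,0.0],[1.0,0.0,0.0,-1.07,0.0,-0.01,0.0],[1.0,-0.01,0.0,-1.07,0.0,0.0,0.0]]
max 0.81 N 18
[[1.0,-0.12,-0.7,0.0,0.0,0.0,-0.8],[1.0,-0.04,-0.71,0.0,0.0,0.0,-0.81],[1.0,0.02,-0.71,0.0,0.0,0.0,-0.8],[1.0,0.09,-0.7,0.0,0.0,0.0,-0.81],[1.0,0.15,-0.69,0.0,0.0,0.0,-0.8],[1.0,0.23,-0.68,0.0,0.0,0.0,-0.81],[1.0,0.28,-0.64,0.0,0.0,0.0,-0.8],[1.0,0.35,-0.62,0.0,0.0,0.0,-0.81],[1.0,0.41,-0.58,0.0,0.0,0.0,-0.8],[1.0,0.46,-0.54,0.0,0.0,0.0,-0.8],[1.0,0.51,-0.5,0.0,0.0,0.0,-0.81],[1.0,0.55,-0.44,0.0,0.0,0.0,-0.8],[1.0,0.6,-0.38,0.0,0.0,0.0,-0.81],[1.0,0.63,-0.33,0.0,0.0,0.0,-0.8],[1.0,0.66,-0.27,0.0,0.0,0.0,-0.81],[1.0,0.68,-0.2,0.0,0.0,0.0,-0.8],[1.0,0.69,-0.13,0.0,0.0,0.0,-0.8],[1.0,0.71,-0.07,0.0,0.0,0.0,-0.81]]
max 0.54 N 5
[[1.0,0.0,0.0,0.54,0.0,0.0,0.0],[1.0,0.0,0.0,0.54,0.0,0.0,0.0],[1.0,0.0,0.0,0.54,0.0,0.0,0.0],[1.0,0.0,0.0,0.54,0.0,0.0,0.0],[1.0,0.0,0.0,0.54,0.0,0.0,0.0]]
```

Emit:
send_rows([
  [1,0,0,-0.6,0,0,0],
  [1,0,0,-0.9,0,0,0],
  [1,0,0,-0.9,0,0,0],
  [1,0,0,-0.95,0,0,0],
  [1,0,0,-0.95,0,0,0],
])

```text
clock: 9.93
tcp_pos: [507.0, -325.6, 151.5]
tool_rot: [3.142, -0.0, -0.197]
force: [0.6, 0.7, -1.6]
gripper_width: 23.6
finger_force: 61.7
```

Emit:
send_rows([
  [1,-0.12,-0.7,0,0,0,-0.8],
  [1,-0.04,-0.71,0,0,0,-0.81],
  [1,0.02,-0.71,0,0,0,-0.8],
  [1,0.09,-0.7,0,0,0,-0.81],
  [1,0.15,-0.69,0,0,0,-0.8],
  [1,0.23,-0.68,0,0,0,-0.81],
  [1,0.28,-0.64,0,0,0,-0.8],
  [1,0.35,-0.62,0,0,0,-0.81],
  [1,0.41,-0.58,0,0,0,-0.8],
  [1,0.46,-0.54,0,0,0,-0.8],
  [1,0.51,-0.5,0,0,0,-0.81],
  [1,0.55,-0.44,0,0,0,-0.8],
  [1,0.6,-0.38,0,0,0,-0.81],
  [1,0.63,-0.33,0,0,0,-0.8],
  [1,0.66,-0.27,0,0,0,-0.81],
  [1,0.68,-0.2,0,0,0,-0.8],
  [1,0.69,-0.13,0,0,0,-0.8],
  [1,0.71,-0.07,0,0,0,-0.81],
  [1,0,0,0,0,0,0],
  [1,0,0,0,0,0,0],
])

```text
clock: 12.42
tcp_pos: [515.6, -71.2, 150.3]
tool_rot: [3.141, 0.0, 1.537]
force: [-0.5, 0.6, -2.4]
gripper_width: 23.6
finger_force: 61.9
```

```bash
python3 - <<'E'
from h import *
s=read_state();print(s["tcp_pos"],s["tool_rot"],s["joint_pos"])
np.save("w2.npy",pose(s));im=vision.camera("wrist");cv2.imwrite("pics/w2.png",im[:,:,::-1])
E
```

```text
[515.59878634 -71.19192903 150.29820691] [3.14125680e+00 4.97356926e-04 1.53747585e+00] [-0.26319411  0.39034209  0.4136171   1.97822874 -0.21130695  0.81390423
  0.23527161]
```

View pics/w2.png

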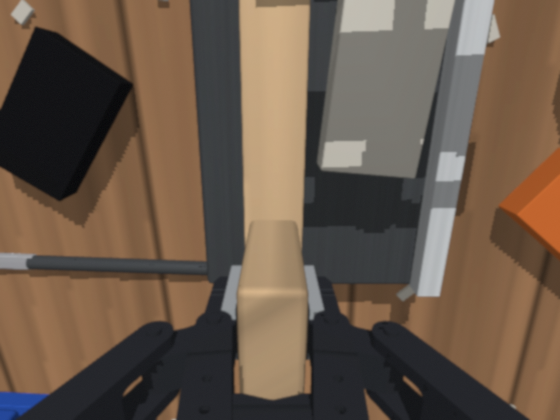

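The wrist view shows the stick straight up the image. The blank's rear corners are at (318,168) and (418,178), the bed's near edge runs (190,0)–(207,283), and the fence runs (459,0)–(412,296).

```bash
python3 - <<'E'
from h import *
np.set_printoptions(precision=1,suppress=True)
T=np.load("w2.npy")
def L(n,a,z):
    P=back("wrist",a,z,T);d=P[0]-P[1];print(n,P.tolist() if 0 else P, "ang",np.degrees(np.arctan2(d[1],d[0])))
L("bed near",[(190,0),(207,283)],30)
L("fence foot",[(459,0),(412,296)],30);L("fence left top",[(459,0),(412,296)],46)
L("fence right top",[(495,0),(441,296)],46)
L("bed end",[(412,283),(207,280)],30)
L("blank left",[(342,0),(318,168)],54);L("blank rear",[(318,168),(418,178)],54)
L("stick sides",[(239,10),(243,215)],85.8+16);L("r",[(309,10),(303,215)],85.8+16)
E
```

```text
bed near [[ 471.4   67.    30. ]
 [ 463.4 -125.2   30. ]] ang 87.62627712711311
fence foot [[ 632.    61.7   30. ]
 [ 624.  -142.2   30. ]] ang 87.74182854934655
fence left top [[ 624.3   58.5   46. ]
 [ 616.8 -131.7   46. ]] ang 87.74182854934656
fence right top [[ 644.4   57.8   46. ]
 [ 638.2 -132.5   46. ]] ang 88.12727568052277
bed end [[ 622.8 -130.5   30. ]
 [ 463.7 -122.5   30. ]] ang -2.87851589401514
blank left [[557.7  58.9  54. ]
 [545.7 -32.2  54. ]] ang 82.51208656068619
blank rear [[545.7 -32.2  54. ]
 [608.6 -40.7  54. ]] ang 172.33066249357
stick sides [[505.8  46.4 101.8]
 [502.  -44.8 101.8]] ang 87.59141124187504
r [[535.2  45.4 101.8]
 [532.3 -45.8 101.8]] ang 88.18339460851676
```

Emit:
send_rows([
  [1,0,0,0.6,0,0,0.02],
  [1,0,0,0.7,0,0,0],
  [1,0,0,0.7,0,0,0],
  [1,0,0,0.7,0,0,0],
  [1,0,0.2,0,0,0,0],
  [1,0,0.25,0,0,0,0],
  [1,0,0.25,0,0,0,0],
  [1,0,0.25,0,0,0,0],
  [1,0,0.2,0,0,0,0],
])

```text
clock: 13.6
tcp_pos: [538.8, -71.2, 95.9]
tool_rot: [-3.141, 0.0, 1.538]
force: [-1.3, -0.8, -2.3]
gripper_width: 23.4
finger_force: 61.9
```

Emit:
send_rows([
  [1,0,0.1,0,0,0,0],
  [1,0,0.1,0,0,0,0],
  [1,0,0.1,0,0,0,0],
])

```text
clock: 13.98
tcp_pos: [544.6, -71.3, 95.9]
tool_rot: [-3.141, 0.0, 1.538]
force: [-1.7, 0.7, -2.8]
gripper_width: 23.5
finger_force: 61.9
```

Emit:
send_rows([
  [1,0,0.1,0,0,0,0],
  [1,0,0.1,0,0,0,0],
])

```text
clock: 14.22
tcp_pos: [548.3, -71.6, 95.8]
tool_rot: [-3.141, 0.0, 1.538]
force: [-10.8, -1.1, 3.9]
gripper_width: 23.6
finger_force: 62.6
```

Emit:
send_rows([
  [1,0,0.05,0,0,0,0],
  [1,0,0.05,0,0,0,0],
])

```text
clock: 14.48
tcp_pos: [548.6, -71.8, 95.5]
tool_rot: [-3.137, -0.0, 1.538]
force: [-18.0, -1.3, 7.8]
gripper_width: 23.1
finger_force: 63.3
```

Emit:
send_rows([
  [1,0,0.05,0,0,0,0],
])

```text
clock: 14.6
tcp_pos: [548.9, -71.8, 95.3]
tool_rot: [-3.135, -0.0, 1.538]
force: [-22.9, -1.7, 12.0]
gripper_width: 23.2
finger_force: 63.8
```

Emit:
send_rows([
  [1,0,-0.3,0,0,0,0],
  [1,0,-0.5,0,0,0,0],
  [1,-0.9,0,0,0,0,0],
  [1,-0.95,0,0,0,0,0],
  [1,-0.95,0,0,0,0,0],
  [1,-0.95,0,0,0,0,0],
  [1,-0.95,0,0,0,0,0],
  [1,-0.95,0,0,0,0,0],
  [1,-0.95,0,0,0,0,0],
  [1,0,0.7,0,0,0,0],
  [1,0,0.8,0,0,0,0],
  [1,0,0.8,0,0,0,0],
  [1,0,0.7,0,0,0,0],
  [1,0,0,0,0,0,0],
  [1,0,0,0,0,0,0],
])

```text
clock: 16.48
tcp_pos: [590.8, -205.0, 95.8]
tool_rot: [-3.141, 0.0, 1.538]
force: [-0.0, 0.2, -3.0]
gripper_width: 23.6
finger_force: 61.9
```

```bash
python3 - <<'E'
from h import *
s=read_state();print(s["tcp_pos"],s["tool_rot"])
np.save("w3.npy",pose(s));im=vision.camera("wrist");cv2.imwrite("pics/w3.png",im[:,:,::-1])
E
```

```text
[ 590.76966642 -204.99780154   95.75765916] [-3.14103775e+00  3.05449493e-05  1.53784196e+00]
```

View pics/w3.png

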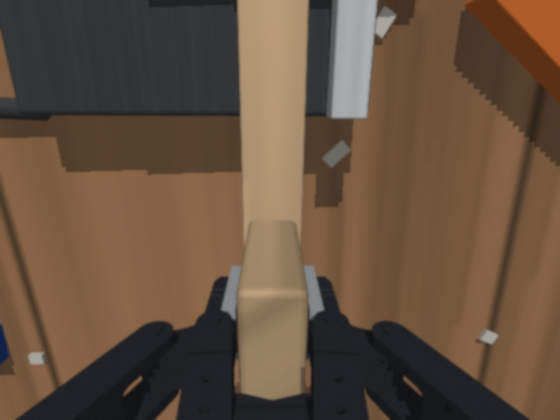

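The wrist view shows the bed end level at v≈113, so the stick is parallel to the splitter; the nose is out of view. I'll check the blank from above.

```bash
python3 - <<'E'
from h import *
im=vision.camera("top")[:,:,::-1]
a=cv2.resize(im[150:215,165:345],None,fx=4.4,fy=4.4,interpolation=cv2.INTER_CUBIC)
cv2.imwrite("pics/c3.png",a)
E
```

```text
(no output)
```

View pics/c3.png

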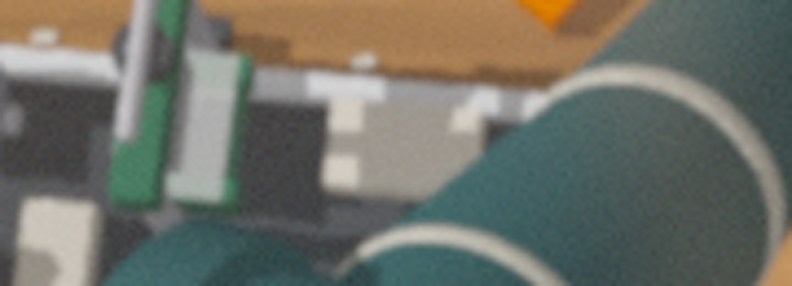

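The blank lies along the fence. I'll approach its rear with the nose and start feeding.

Emit:
send_rows([
  [1,0.2,-0.1,0,0,0,0.01],
  [1,0.3,0,0,0,0,0],
  [1,0.2,0,0,0,0,0],
  [1,0.2,0,0,0,0,0],
  [1,0.2,0,0,0,0,0],
])

```text
clock: 17.2
tcp_pos: [590.0, -182.9, 96.0]
tool_rot: [3.141, 0.001, 1.537]
force: [-0.7, -3.1, -1.1]
gripper_width: 23.4
finger_force: 62.0
```

Emit:
send_rows([
  [1,0.25,0,0,0,0,0],
  [1,0.25,0,0,0,0,0],
  [1,0.25,0,0,0,0,0],
  [1,0.25,0,0,0,0,0],
])

```text
clock: 17.7
tcp_pos: [590.7, -162.6, 96.0]
tool_rot: [3.142, 0.0, 1.537]
force: [0.4, -2.6, -0.3]
gripper_width: 23.1
finger_force: 62.0
```

Emit:
send_rows([
  [1,0.25,0,0,0,0,0],
  [1,0.25,0,0,0,0,0],
  [1,0.25,0,0,0,0,0],
  [1,0.25,0,0,0,0,0],
])

```text
clock: 18.2
tcp_pos: [591.3, -142.6, 95.9]
tool_rot: [3.142, 0.0, 1.537]
force: [-0.2, -3.5, -1.6]
gripper_width: 23.6
finger_force: 62.0
```

Emit:
send_rows([
  [1,0.2,0,0,0,0,0],
  [1,0.2,0,0,0,0,0],
])

```text
clock: 18.45
tcp_pos: [591.6, -134.7, 95.9]
tool_rot: [-3.142, 0.0, 1.537]
force: [-0.5, -2.8, -0.3]
gripper_width: 23.5
finger_force: 62.0
```

Emit:
send_rows([
  [1,0.2,0,0,0,0,0],
  [1,0.2,0,0,0,0,0],
])

```text
clock: 18.7
tcp_pos: [591.9, -126.7, 95.9]
tool_rot: [-3.142, 0.0, 1.537]
force: [-1.0, -2.5, -0.9]
gripper_width: 23.4
finger_force: 62.0
```

Emit:
send_rows([
  [1,0.25,0,0,0,0,0],
  [1,0.25,0,0,0,0,0],
  [1,0.25,0,0,0,0,0],
  [1,0.25,0,0,0,0,0],
])

```text
clock: 19.2
tcp_pos: [592.6, -106.6, 95.9]
tool_rot: [3.142, 0.0, 1.537]
force: [0.6, -2.7, -0.7]
gripper_width: 23.8
finger_force: 62.0
```

Emit:
send_rows([
  [1,0.25,0,0,0,0,0],
  [1,0.25,0,0,0,0,0],
  [1,0.25,0,0,0,0,0],
  [1,0.25,0,0,0,0,0],
])

```text
clock: 19.7
tcp_pos: [593.2, -86.6, 95.9]
tool_rot: [3.142, 0.0, 1.537]
force: [-0.2, -2.3, -1.3]
gripper_width: 23.3
finger_force: 62.0
```

Emit:
send_rows([
  [1,0.15,0,0,0,0,0],
  [1,0.15,0,0,0,0,0],
  [1,0.15,0,0,0,0,0],
])

```text
clock: 20.08
tcp_pos: [593.5, -77.9, 95.9]
tool_rot: [3.142, 0.0, 1.537]
force: [-0.1, -2.7, -1.6]
gripper_width: 23.2
finger_force: 62.0
```

Emit:
send_rows([
  [1,0.15,0,0,0,0,0],
  [1,0.15,0,0,0,0,0],
  [1,0.15,0,0,0,0,0],
])

```text
clock: 20.45
tcp_pos: [593.9, -69.7, 96.1]
tool_rot: [3.141, 0.001, 1.536]
force: [-2.1, -14.5, 3.5]
gripper_width: 23.3
finger_force: 62.6
```

```bash
python3 - <<'E'
from h import *
np.set_printoptions(precision=1,suppress=True)
c=lambda a:np.array([125,130])+np.array(a)/4-.4
print("pad right/left",back("top",c([(182,188),(165,188)]),[44,44]));print("bracket top corners r/l",back("top",c([(138,222),(95,215),(158,135),(163,200)]),[80,80,80,50]))
E
```

```text
pad right/left [[601.9 266.8  44. ]
 [601.3 279.2  44. ]]
bracket top corners r/l [[564.5 284.7  80. ]
 [567.9 315.5  80. ]
 [629.3 278.1  80. ]
 [590.4 277.8  50. ]]
```

Emit:
send_rows([
  [1,0.1,0,0,0,0,0],
  [1,0.1,0,0,0,0,0],
  [1,0.1,0,0,0,0,0],
])

```text
clock: 20.82
tcp_pos: [594.1, -64.5, 96.2]
tool_rot: [3.141, 0.002, 1.535]
force: [-0.9, -9.6, 1.4]
gripper_width: 23.2
finger_force: 62.4
```

Emit:
send_rows([
  [1,0.1,0,0,0,0,0],
  [1,0.1,0,0,0,0,0],
  [1,0.1,0,0,0,0,0],
])

```text
clock: 21.2
tcp_pos: [594.3, -58.1, 96.2]
tool_rot: [3.141, 0.001, 1.536]
force: [-0.1, -9.3, 0.9]
gripper_width: 23.2
finger_force: 62.4
```

Emit:
send_rows([
  [1,0.15,0,0,0,0,0],
  [1,0.15,0,0,0,0,0],
  [1,0.15,0,0,0,0,0],
  [1,0.15,0,0,0,0,0],
])

```text
clock: 21.7
tcp_pos: [594.7, -46.1, 96.2]
tool_rot: [3.141, 0.001, 1.536]
force: [0.1, -8.0, 0.9]
gripper_width: 23.4
finger_force: 62.4
```

Emit:
send_rows([
  [1,0.15,0,0,0,0,0],
  [1,0.15,0,0,0,0,0],
  [1,0.15,0,0,0,0,0],
  [1,0.15,0,0,0,0,0],
  [1,0.15,0,0,0,0,0],
])

```text
clock: 22.32
tcp_pos: [595.2, -31.1, 96.1]
tool_rot: [3.141, 0.001, 1.536]
force: [-0.5, -9.5, 1.7]
gripper_width: 23.2
finger_force: 62.4
```

Emit:
send_rows([
  [1,0.15,0,0,0,0,0],
  [1,0.15,0,0,0,0,0],
  [1,0.15,0,0,0,0,0],
  [1,0.15,0,0,0,0,0],
  [1,0.1,0,0,0,0,0],
])

```text
clock: 22.95
tcp_pos: [595.7, -17.0, 96.1]
tool_rot: [3.141, 0.001, 1.536]
force: [-0.7, -9.5, 1.7]
gripper_width: 23.3
finger_force: 62.4
```

Emit:
send_rows([
  [1,0.05,0,0,0,0,0],
  [1,0.05,0,0,0,0,0],
])

```text
clock: 23.2
tcp_pos: [595.8, -15.1, 96.1]
tool_rot: [3.141, 0.001, 1.536]
force: [-1.0, -9.3, 2.6]
gripper_width: 23.0
finger_force: 62.4
```

Emit:
send_rows([
  [1,0.05,0,0,0,0,0],
  [1,0.05,0,0,0,0,0],
])

```text
clock: 23.45
tcp_pos: [595.8, -13.2, 96.1]
tool_rot: [3.141, 0.001, 1.536]
force: [0.1, -9.4, 2.5]
gripper_width: 23.3
finger_force: 62.4
```

Emit:
send_rows([
  [1,0.1,0,0,0,0,0],
  [1,0.1,0,0,0,0,0],
  [1,0.1,0,0,0,0,0],
])

```text
clock: 23.82
tcp_pos: [596.0, -7.1, 96.1]
tool_rot: [3.141, 0.001, 1.536]
force: [-0.1, -9.7, 1.4]
gripper_width: 23.5
finger_force: 62.3
```

Emit:
send_rows([
  [1,0.06,0,0,0,0,0],
  [1,0.06,0,0,0,0,0],
])

```text
clock: 24.08
tcp_pos: [596.1, -4.7, 96.1]
tool_rot: [3.141, 0.001, 1.536]
force: [-0.6, -9.0, 0.6]
gripper_width: 23.6
finger_force: 62.3
```

Emit:
send_rows([
  [1,0.06,0,0,0,0,0],
  [1,0.06,0,0,0,0,0],
])

```text
clock: 24.32
tcp_pos: [596.2, -2.4, 96.1]
tool_rot: [3.141, 0.001, 1.536]
force: [-0.5, -9.1, 1.1]
gripper_width: 23.6
finger_force: 62.3
```

Emit:
send_rows([
  [1,0.06,0,0,0,0,0],
  [1,0.06,0,0,0,0,0],
])

```text
clock: 24.58
tcp_pos: [596.3, 0.0, 96.1]
tool_rot: [3.141, 0.001, 1.536]
force: [-1.0, -8.6, 2.4]
gripper_width: 23.3
finger_force: 62.3
```

Emit:
send_rows([
  [1,0.06,0,0,0,0,0],
  [1,0.06,0,0,0,0,0],
])

```text
clock: 24.82
tcp_pos: [596.3, 2.4, 96.1]
tool_rot: [3.141, 0.001, 1.536]
force: [-0.3, -9.7, 1.4]
gripper_width: 23.3
finger_force: 62.3
```

Emit:
send_rows([
  [1,0.06,0,0,0,0,0],
  [1,0.06,0,0,0,0,0],
])

```text
clock: 25.08
tcp_pos: [596.4, 4.8, 96.1]
tool_rot: [3.141, 0.001, 1.536]
force: [-0.3, -9.3, 1.9]
gripper_width: 23.4
finger_force: 62.3
```

Emit:
send_rows([
  [1,0.06,0,0,0,0,0],
  [1,0.06,0,0,0,0,0],
])

```text
clock: 25.32
tcp_pos: [596.5, 7.2, 96.1]
tool_rot: [3.141, 0.001, 1.536]
force: [-0.4, -9.5, 2.2]
gripper_width: 23.4
finger_force: 62.3
```

Emit:
send_rows([
  [1,0.06,0,0,0,0,0],
  [1,0.06,0,0,0,0,0],
])

```text
clock: 25.58
tcp_pos: [596.6, 9.6, 96.1]
tool_rot: [3.141, 0.001, 1.536]
force: [-0.7, -9.2, 1.6]
gripper_width: 23.4
finger_force: 62.3
```

Emit:
send_rows([
  [1,0.06,0,0,0,0,0],
  [1,0.06,0,0,0,0,0],
])

```text
clock: 25.82
tcp_pos: [596.7, 12.0, 96.1]
tool_rot: [3.141, 0.001, 1.536]
force: [-0.8, -9.3, 1.0]
gripper_width: 23.5
finger_force: 62.3
```

Emit:
send_rows([
  [1,0.05,0,0,0,0,0],
  [1,0.05,0,0,0,0,0],
])

```text
clock: 26.08
tcp_pos: [596.7, 14.0, 96.1]
tool_rot: [3.141, 0.001, 1.536]
force: [-0.5, -9.4, 0.9]
gripper_width: 23.5
finger_force: 62.3
```

Emit:
send_rows([
  [1,0.05,0,0,0,0,0],
  [1,0.05,0,0,0,0,0],
])

```text
clock: 26.32
tcp_pos: [596.8, 16.0, 96.1]
tool_rot: [3.141, 0.001, 1.536]
force: [-0.3, -9.1, 1.9]
gripper_width: 23.2
finger_force: 62.3
```

Emit:
send_rows([
  [1,0.05,0,0,0,0,0],
  [1,0.05,0,0,0,0,0],
])

```text
clock: 26.58
tcp_pos: [596.9, 18.0, 96.1]
tool_rot: [3.141, 0.001, 1.536]
force: [-0.2, -9.2, 1.1]
gripper_width: 23.7
finger_force: 62.3
```

Emit:
send_rows([
  [1,0.05,0,0,0,0,0],
  [1,0.05,0,0,0,0,0],
])

```text
clock: 26.82
tcp_pos: [596.9, 20.0, 96.1]
tool_rot: [3.141, 0.001, 1.536]
force: [0.3, -9.0, 1.1]
gripper_width: 23.4
finger_force: 62.3
```

Emit:
send_rows([
  [1,0.05,0,0,0,0,0],
  [1,0.05,0,0,0,0,0],
])

```text
clock: 27.08
tcp_pos: [597.0, 22.0, 96.1]
tool_rot: [3.141, 0.001, 1.536]
force: [-0.6, -10.6, 0.3]
gripper_width: 23.5
finger_force: 62.3
```

Emit:
send_rows([
  [1,0.04,0,0,0,0,0],
])

```text
clock: 27.2
tcp_pos: [597.0, 22.4, 96.1]
tool_rot: [3.141, 0.002, 1.535]
force: [-0.7, -12.2, 3.1]
gripper_width: 23.2
finger_force: 62.4
```

Emit:
send_rows([
  [1,0.03,0,0,0,0,0],
])

```text
clock: 27.32
tcp_pos: [597.0, 22.7, 96.2]
tool_rot: [3.141, 0.002, 1.535]
force: [0.3, -12.7, 3.9]
gripper_width: 23.3
finger_force: 62.4
```

Emit:
send_rows([
  [1,0.04,0,0,0,0,0],
  [1,0,0,0,0,0,0],
])

```text
clock: 27.58
tcp_pos: [597.1, 23.2, 96.2]
tool_rot: [3.141, 0.002, 1.535]
force: [-0.3, -13.7, 3.4]
gripper_width: 23.3
finger_force: 62.6
```

Emit:
send_rows([
  [1,0.04,0,0,0,0,0],
  [1,0,0,0,0,0,0],
  [1,0,0,0,0,0,0],
  [1,0,0,0,0,0,0],
])

```text
clock: 28.08
tcp_pos: [597.1, 23.7, 96.2]
tool_rot: [3.141, 0.003, 1.535]
force: [-1.1, -15.5, 4.1]
gripper_width: 23.2
finger_force: 62.7
```

Emit:
send_rows([
  [1,-0.05,0,0,0,0,0],
  [1,-0.1,0,0,0,0,0],
  [1,-0.2,0,0,0,0,0],
  [1,-0.6,0,0,0,0,0],
  [1,-0.9,0,0,0,0,0],
  [1,-0.9,0,0,0,0,0],
  [1,-0.9,0,0,0,0,0],
  [1,-0.9,0,0,0,0,0],
  [1,-0.9,0,0,0,0,0],
  [1,-0.9,0,0,0,0,0],
  [1,-0.6,0,-0.5,0,0,0],
  [1,0,0,-0.8,0,0,0],
  [1,0,0,-0.8,0,0,0],
  [1,0,0,-0.7,0,0,0],
])

```text
clock: 29.82
tcp_pos: [592.7, -111.9, 153.5]
tool_rot: [3.141, -0.0, 1.538]
force: [0.6, 0.3, -2.1]
gripper_width: 23.3
finger_force: 61.9
```

```bash
python3 - <<'E'
from h import *
for c in("scene","top"):
  vision.camera(c)
  print([([round(v) for v in d["xyz"]],round(d["p"],2)) for d in nets.find_in("blank",c)[:4]])
im=vision.camera("scene")[:,:,::-1]
cv2.imwrite("pics/s4.png",cv2.resize(im[190:390,210:450],None,fx=3,fy=3,interpolation=cv2.INTER_CUBIC))
E
python3 plan.py 1 20 507 -326 150 -11.3
```

```text
[([360, -10, 25], 0.94), ([758, -85, 24], 0.92), ([610, 240, 55], 0.78)]
[([601, 238, 53], 0.68), ([596, 294, 73], 0.52), ([354, -37, 23], 0.41)]
max 0.73 N 20
[[1.0,-0.54,-0.19,0.0,0.0,0.0,0.72],[1.0,-0.56,-0.15,0.01,0.0,0.0,0.73],[1.0,-0.56,-0.1,0.0,0.0,0.0,0.72],[1.0,-0.58,-0.05,0.01,0.0,0.0,0.72],[1.0,-0.57,0.0,0.0,0.0,0.0,0.72],[1.0,-0.57,0.05,0.0,0.0,0.0,0.73],[1.0,-0.57,0.1,0.01,0.0,0.0,0.72],[1.0,-0.56,0.15,0.0,0.0,0.0,0.72],[1.0,-0.54,0.2,0.01,0.0,0.0,0.72],[1.0,-0.52,0.24,0.0,0.0,0.0,0.73],[1.0,-0.5,0.28,0.01,0.0,0.0,0.72],[1.0,-0.47,0.33,0.0,0.0,0.0,0.72],[1.0,-0.44,0.37,0.0,0.0,0.0,0.72],[1.0,-0.41,0.4,0.01,0.0,0.0,0.73],[1.0,-0.37,0.44,0.0,0.0,0.0,0.72],[1.0,-0.33,0.47,0.01,0.0,0.0,0.72],[1.0,-0.29,0.5,0.0,0.0,0.0,0.73],[1.0,-0.25,0.52,0.0,0.0,0.0,0.72],[1.0,-0.2,0.54,0.01,0.0,0.0,0.72],[1.0,-0.15,0.55,0.0,0.0,0.0,0.72]]
```

View pics/s4.png

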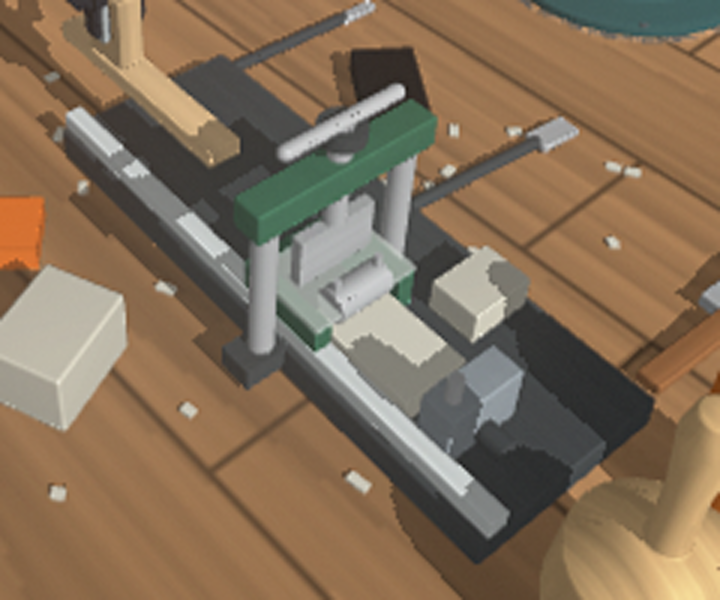

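The blank lies flat along the fence under the skid, with its front up to the gauge pad at about (430,400). Next I return the stick to the bench.

Emit:
send_rows([
  [1,-0.54,-0.19,0,0,0,0.72],
  [1,-0.56,-0.15,0.01,0,0,0.73],
  [1,-0.56,-0.1,0,0,0,0.72],
  [1,-0.58,-0.05,0.01,0,0,0.72],
  [1,-0.57,0,0,0,0,0.72],
  [1,-0.57,0.05,0,0,0,0.73],
  [1,-0.57,0.1,0.01,0,0,0.72],
  [1,-0.56,0.15,0,0,0,0.72],
  [1,-0.54,0.2,0.01,0,0,0.72],
  [1,-0.52,0.24,0,0,0,0.73],
  [1,-0.5,0.28,0.01,0,0,0.72],
  [1,-0.47,0.33,0,0,0,0.72],
  [1,-0.44,0.37,0,0,0,0.72],
  [1,-0.41,0.4,0.01,0,0,0.73],
  [1,-0.37,0.44,0,0,0,0.72],
  [1,-0.33,0.47,0.01,0,0,0.72],
  [1,-0.29,0.5,0,0,0,0.73],
  [1,-0.25,0.52,0,0,0,0.72],
  [1,-0.2,0.54,0.01,0,0,0.72],
  [1,-0.15,0.55,0,0,0,0.72],
])

```text
clock: 32.58
tcp_pos: [506.8, -326.4, 149.7]
tool_rot: [-3.142, 0.001, -0.2]
force: [0.2, -0.3, -2.1]
gripper_width: 23.4
finger_force: 61.9
```

Emit:
send_rows([
  [1,0,0,0.8,0,0,0],
  [1,0,0,0.9,0,0,0],
  [1,0,0,0.9,0,0,0],
  [1,0,0,0.9,0,0,0],
  [1,0,0,0.5,0,0,0],
  [1,0,0,0.2,0,0,0],
  [1,0,0,0,0,0,0],
])

```text
clock: 33.45
tcp_pos: [507.2, -326.4, 66.4]
tool_rot: [3.141, -0.0, -0.197]
force: [-0.4, -0.6, -1.9]
gripper_width: 23.6
finger_force: 61.9
```

Another 2 mm down puts it on the bench, then I open and lift off.

Emit:
send_rows([
  [1,0,0,0.05,0,0,0],
  [1,0,0,0.05,0,0,0],
  [-1,0,0,0,0,0,0],
  [-1,0,0,0,0,0,0],
  [-1,0,0,0,0,0,0],
  [-1,0,0,0,0,0,0],
  [-1,0,0,0,0,0,0],
  [-1,0,0,-0.5,0,0,0],
  [-1,0,0,-0.9,0,0,0],
  [-1,0,0,-0.9,0,0,0],
  [-1,0,0,-0.9,0,0,0],
  [-1,0,0,-0.9,0,0,0],
  [-1,0,0,-0.9,0,0,0],
  [-1,0,0,0,0,0,0],
  [-1,0,0,0,0,0,0],
])

```text
clock: 35.33
tcp_pos: [507.0, -326.0, 164.0]
tool_rot: [-3.141, 0.0, -0.197]
force: [0.2, 0.8, -0.1]
gripper_width: 85.8
finger_force: 0.0
```

```bash
python3 - <<'E'
from h import *
vision.camera("scene");print([([round(v) for v in d["xyz"]],round(d["p"],2)) for d in nets.find_in("stick","scene")])
im=vision.camera("scene")[:,:,::-1]
cv2.imwrite("pics/s5.png",cv2.resize(im[110:380,170:450],None,fx=2.1,fy=2.1,interpolation=cv2.INTER_CUBIC))
E
```

```text
[([527, -321, 20], 0.82), ([261, -268, 19], 0.79), ([491, -549, 15], 0.74)]
```

View pics/s5.png

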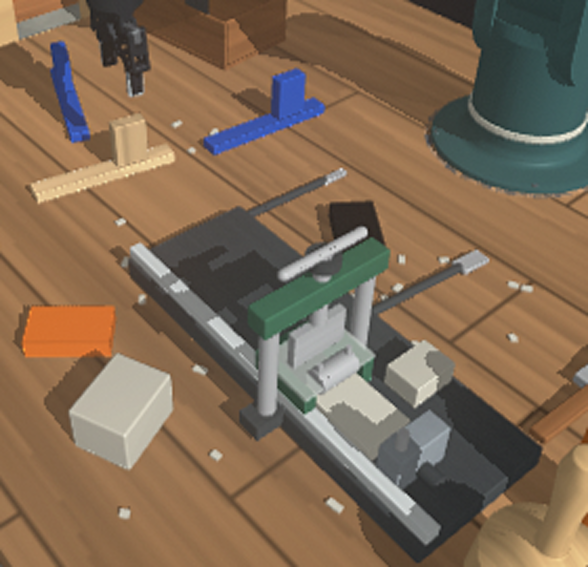

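The stick stands on the bench, clear of the machine, at about (105,170). The blank is in place at the stop, at about (365,410).

```bash
python3 -c "
from workcell import r
print(r.close_job())"
```

```text
the job is handed in; nothing more can be done
None
```

I handed the job in at about 35 s of the 72 s allowed: the blank lies along the fence and up to the sprung stop, pressed about 2 mm in (roughly 6 N by wrist force), and the push stick is back on the bench; the hand-in returned no verdict.

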